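# Lock the hold-down bar over the glass on the engraving jig

### The arm

A 6-joint arm with a two-finger parallel gripper is mounted at the origin on the work surface. World frame = base frame: x ahead of the robot, y to its left, z up, the work surface at z = 0. Lengths are in m, angles in rad, forces in N, time in s.
With the tool pointing down it reaches from about 0.3 to 0.775 m from the base axis. Payload 14.6 kg.
Tool frame: the origin (TCP) lies between the finger pads; the fingertips stand 19 mm ahead of it and the grasp point (between the pads) is the TCP (tip_extent is the distance from the TCP to the fingertips, in m); y points along the fingers, x is the direction in which the jaws open and shut, and the axes are right-handed (so a half turn about y gives the same grasp; the last joint's range is limited). The gripper opens to 94 mm and grips with 3 to 60 N. Pads are 16 mm wide; open, the fingers measure 119 mm over their backs; the gripper's body (75 mm by 177 mm) begins 78 mm behind the grasp point.
Start: joints at [1.072, 0.3, 1.521, -0, 1.321, -0.067], TCP at [0.23, 0.5, 0.196] pointing down, gripper open.
Joint ranges: [-3.03, 3.03], [-0.79, 2.21], [0.23, 2.52], [-1.04, 4.18], [0, 3.07], [-2.55, 2.55]. Speed limits (rad/s): [2.22, 2.22, 2.57, 3.14, 3.14, 3.14].

### API

Orientations are given as [roll, pitch, yaw] about the fixed x, y, z axes, in that order (R = Rz(yaw) Ry(pitch) Rx(roll)).
In Python, from station import * gives the robot as it stands.
- The arm moves only by the shell command python3 -m pendant 'ROWS' [OPENING] [FORCE]. ROWS is a JSON object of lists of equal length, an entry for each row: "translation": the shift along the tool's x, y, z each as a share of 0.5 m, from -1 to 1, a list of three; "rot": the turn, a rotation vector about the tool's x, y, z each as a share of 90 degrees, from -1 to 1, a list of three. In form: {"translation": [[x, y, z], ...], "rot": [[ax, ay, az], ...]}. A call has 1 to 8 rows; each row is the pose to reach, as a shift and turn from the pose measured when the call began, along the tool's axes at that moment; what a row does not reach only later rows make up. A row lasts 1/12 s, in which the tool goes at most 41.7 mm and 7.16 degrees, less where a joint would pass 70% of its speed; a pose out of reach is approached as far as the arm can. A call with a number of a shift or a turn outside -1 to 1 is refused whole. A call with a gripper value outside its range is refused whole. OPENING is the opening, from 0 (shut) to 1 (fully open), set as the call begins (- or left out, the last holds). The fingers move at their own pace and stop on an object; FORCE is the grip in N (left out, the last holds). Time passes only in rows, so rows that repeat a pose let the fingers close. It gives the time, the measured TCP pose, the force and the opening at its end, in the units of the state.
- get_obs(): the state, without advancing time (a new reading comes with each control period).
- camera(name): name is "side" or "top"; returns the picture (480x640x3 uint8, red, green, blue); there is no depth.
- camera_params(name): a dict with "mtx" (3x3 intrinsics, pixels), "distortion" ([k1, k2, p1, p2, k3] as OpenCV has them; the pictures are not rectified), "view" (4x4, takes a point from world to camera coordinates). Camera axes: x right, y down, z forward; pixel columns grow to the right and rows downward; lengths in m; the calibration is good to about 2 mm. A picture is of the moment at which its call begins. camera_params takes no time and is no camera call.
- hand_in(): hands the job in, once; it reports no verdict.
The state is a dict: "time_s": time; "qpos": joint angles; "joint_vel": joint speeds; "tau": joint torques, N m; "ee_pos": TCP position; "eef_rot": TCP orientation; "force": force on the tool from outside, world axes, zero at the start; "moment": the same for the moment, N m; "grip_width": finger opening in m.
Only numpy, scipy, OpenCV 4.12 (cv2) and the standard library are available. Lean on these libraries where they do the work, as an engineer would, in place of code of your own. Each camera call takes 0.05 s, during which the arm holds its last target.

### The job

Lock the aluminium hold-down bar onto the engraving jig: pick it up by its wooden handle, tilt it so that its oblong eye slips past the wide head of the steel stud, then press the other end down until the bar lies flat and the red sprung catch has snapped fully shut over its end. Leave the steel bowl, the glass tumbler and the scraper where they are, and let go of everything.

Things in the scene. Friction and masses are not known exactly. Their poses are not given: they have to be found in the camera images.
- jig: Fixed wooden jig board, 275 x 100 x 14 mm, x from -125 to +150. Origin on the bench; z up; x runs from the steel stud (robot end) to the red catch (far end), all on y = 0. Black pads, top z = 22, at x = -82..-50 and 57..79; at x < -82 only the board, z = 14. Locked, the bar lies along x on the pads, its middle near x = -12.
- stud_top (a point): Centre of the top of the stud's head, at jig (-80, 0, 38) mm; axes as the jig. Head 52 (x) x 14 (y) x 6 mm, underside at z = 32. Neck 10 mm wide in y, x from -86 to -56: the head overhangs it 20 mm towards -x but 2 mm towards +x.
- glass (a point): Centre of the top of the fixed clear glass disc under the bar's place, at jig (4, 0, 20) mm, 72 mm across, with three low rubber posts around it.
- bar_grip (a point): Centre of the bar's wooden handle, 40 (x) x 22 (y) x 46 mm tall, 28 mm above the underside of the loose aluminium bar (200 x 42 x 5 mm, 0.14 to 0.27 kg, starts flat, handle up). Axes of the bar: x from the eye (nose) end to the plain tail end, y across, z up. The point is 15 mm tailward of the bar's middle.
- bar_eye (a point): Middle of the bar's oblong through eye, 46 (x) x 22 (y) mm, at its top face; 82 mm noseward of the handle. Shorter than the stud's head, so it cannot pass level: tail raised about 30 degrees, slip the nose bridge under the head from the jig's -x side almost to the neck; the eye's tailward rim then clears the head's +x end; level the bar, nose still under.
- bar_nose (a point): Middle of the noseward rim of the eye, at the bar's top face: 105 mm noseward of the handle's centre, 23 mm below it. The bridge from it to the nose end is 10 mm long. Axes of the bar.
- bar_tail (a point): Middle of the plain tail end, at the bar's top face: 85 mm tailward of the handle's centre, 23 mm below it. Axes of the bar.
- catch (a joint): Red sprung catch, 40 mm wide, slides along the jig's x: 0 = shut, 0.024 m = fully back (+x); spring 3 N shut, 5.4 N back. Its front is a 55 degree ramp facing up and to the stud: the bar's tail pressed down on it (5 to 15 N) drives it back, then the lip snaps over the tail and the catch pushes the bar towards the stud.
- catch_lip (a point): Front lower edge of the catch's lip; shut at jig (82, 0, 28.5) mm. The ramp rises from x = 82, z = 32 to x = 102, z = 61. The locked bar's top face is at z = 27, with 6 mm of its tail under the lip.
- bowl: Small open steel bowl, 110 mm across, 42 mm high; origin at the centre of its underside. Leave alone.
- tumbler: Glass tumbler, 70 mm across, 85 mm high; origin at the centre of its underside. Leave alone.
- scraper: Wooden-handled scraper about 170 mm long, 20 mm thick, lying along its x axis; origin under its middle. Leave alone.
Things that resemble listed ones, but are neither listed nor needed, are in the scene too. Of the things like the part that bears bar_grip, leave any that is green or pink; of the rest the larger one is meant.

How it is judged:
On the way:
1. the tilted bar's nose bridge is under the head of the stud (x of bar_nose in the frame of jig between -0.104 and -0.083 m and y of bar_nose in the frame of jig between -0.01 and 0.01 m and z of bar_nose in the frame of jig below 0.033 m and angle between bar_grip's own z axis and vertical above 0.12 rad), for 0.1 s.
At the end, for the whole second after the job is handed in: The bar lies flat on the jig (within 0.06 rad) with its eye around the stud's neck and under its head, sideways within 10 mm at the stud and 25 mm at the tail, its tail at least 2.5 mm under the catch's lip, and the catch is shut to within 5 mm (x of bar_nose in the frame of jig between -0.108 and -0.092 m and y of bar_nose in the frame of jig between -0.01 and 0.01 m and z of bar_nose in the frame of jig between 0.022 and 0.0315 m and x of bar_tail in the frame of jig above 0.0845 m and y of bar_tail in the frame of jig between -0.025 and 0.025 m and z of bar_tail in the frame of jig below 0.03 m and angle between bar_grip's own z axis and vertical below 0.06 rad and value of joint catch below 0.005 m); the robot touches nothing.
It fails at once if the bowl, tumbler or scraper is moved more than 30 mm (distance of any of bowl, tumbler, scraper from where it was at the start of the episode above 0.03 m).
It also fails if it takes over 58 s, if anything falls off the work surface, if the arm or the gripper's body presses on something with over 40 N, if the wrist force passes 120 N, or if a joint passes its speed limit or range.

## Working session

There is one attempt and no reset: what is moved stays moved. The work goes in short steps, Python scripts to look and compute and a shell command to move; the robot and the scene stay as the last step left them, time stands still between calls to the robot, and variables do not carry over. Pictures are saved under pics/ and viewed, and the job is handed in when it is done.

```bash
ls; mkdir -p pics
python3 - <<'E'
from station import *
import cv2
o=get_obs();print({k:o[k] for k in('time_s','ee_pos','eef_rot','force','grip_width')})
for n in('side','top'):
    cv2.imwrite(f'pics/{n}0.png',cv2.cvtColor(camera(n),cv2.COLOR_RGB2BGR)); print(n,camera_params(n))
E
```

```text
pics
{'time_s': 0.0, 'ee_pos': array([0.23006559, 0.4992703 , 0.19547858]), 'eef_rot': array([-1.57072084e+00,  1.14231961e-03,  1.13894850e+00]), 'force': array([ 0.08263637, -0.18254954,  1.23980169]), 'grip_width': 0.09412303544625883}
side {'mtx': array([[447.11312721,   0.        , 317.07679005],
       [  0.        , 447.11312721, 241.00600686],
       [  0.        ,   0.        ,   1.        ]]), 'distortion': array([-0.03437301,  0.        ,  0.        ,  0.        ,  0.        ]), 'view': array([[ 0.98951605, -0.14423622, -0.00734092, -0.48108202],
       [-0.08574912, -0.5458518 , -0.83348239,  0.07375558],
       [ 0.1162113 ,  0.82537369, -0.55249725,  1.00237542],
       [ 0.        ,  0.        ,  0.        ,  1.        ]])}
top {'mtx': array([[463.92536299,   0.        , 314.30915407],
       [  0.        , 463.92536299, 243.20144995],
       [  0.        ,   0.        ,   1.        ]]), 'distortion': array([0.0240155, 0.       , 0.       , 0.       , 0.       ]), 'view': array([[-0.02677704, -0.99961643, -0.00706994, -0.03276009],
       [-0.98952498,  0.02750903, -0.1417165 ,  0.49683839],
       [ 0.14185663,  0.00320113, -0.98988204,  1.00517243],
       [ 0.        ,  0.        ,  0.        ,  1.        ]])}
```

View pics/top0.png

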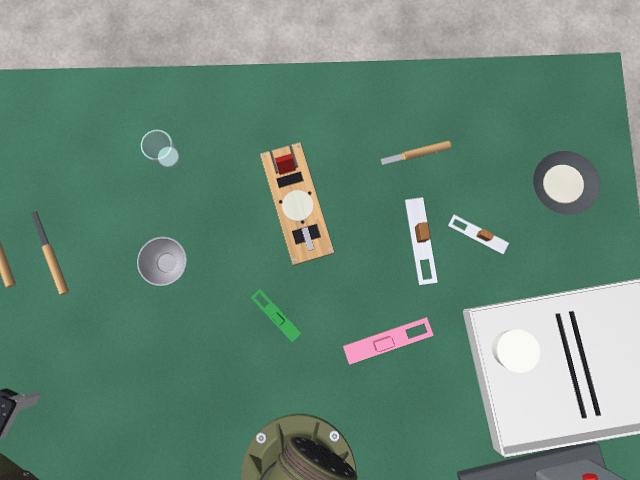

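View pics/side0.png

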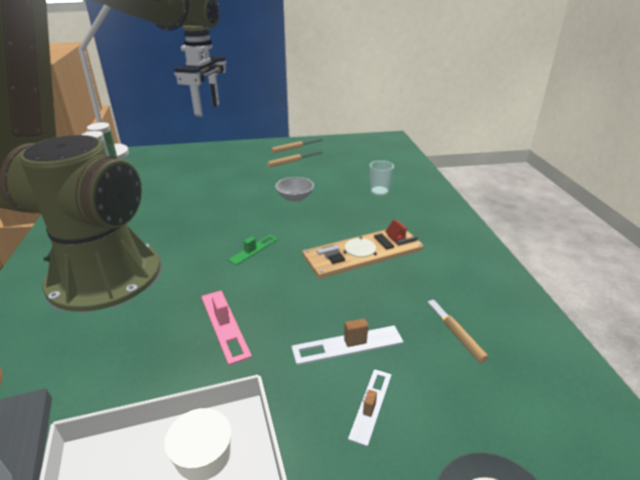

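Candidates in the top view are the large aluminium bar (421,240), the small aluminium bar (478,234), the pink one (388,341) and the green one (276,315). By the description, I want the large aluminium bar at (421,240), handle at about (422,232). Its eye is near (427,268), facing the robot. The jig is at (297,205), with the stud at (307,238) and the catch at (286,163).

```bash
python3 - <<'E'
import cv2,numpy as np
a=cv2.imread('pics/top0.png')
c=cv2.hconcat([cv2.resize(a[180:300,375:475],None,fx=4,fy=4,interpolation=cv2.INTER_CUBIC),cv2.resize(a[140:260+10,250:340],None,fx=4,fy=4,interpolation=cv2.INTER_CUBIC)[:480]])
cv2.imwrite('pics/crop0.png',c)
s=cv2.imread('pics/side0.png')
cv2.imwrite('pics/crop1.png',cv2.resize(s[210:375,285:435],None,fx=3.5,fy=3.5,interpolation=cv2.INTER_CUBIC))
E
cat > h.py <<'E'
import numpy as np,cv2
from station import *
from scipy.spatial.transform import Rotation as R
P={n:camera_params(n) for n in('side','top')}
def ray(n,uv):
    p=P[n];x=cv2.undistortPoints(np.array([[uv]],float),p['mtx'],p['distortion'])[0,0]
    V=p['view'];Rt=V[:3,:3].T
    return -Rt@V[:3,3],Rt@np.r_[x,1]
def onz(n,uv,z):
    o,d=ray(n,uv);return o+d*(z-o[2])/d[2]
def proj(n,X):
    p=P[n];V=p['view']
    return cv2.projectPoints(np.atleast_2d(np.array(X,float)),cv2.Rodrigues(V[:3,:3])[0],V[:3,3],p['mtx'],p['distortion'])[0][:,0]
def tri(a,b):
    (o1,d1),(o2,d2)=ray('top',a),ray('side',b)
    s,t=np.linalg.lstsq(np.c_[d1,-d2],o2-o1,rcond=None)[0]
    return (o1+s*d1+o2+t*d2)/2,np.linalg.norm(o1+s*d1-o2-t*d2)
E
```

```text
(no output)
```

View pics/crop0.png

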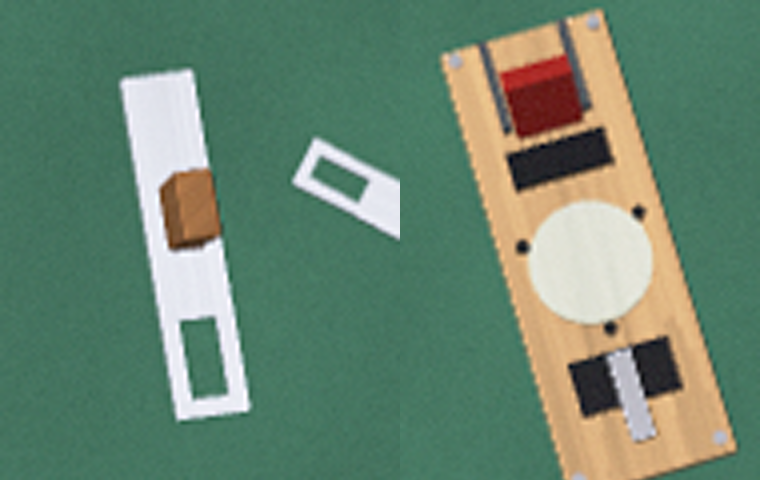

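View pics/crop1.png

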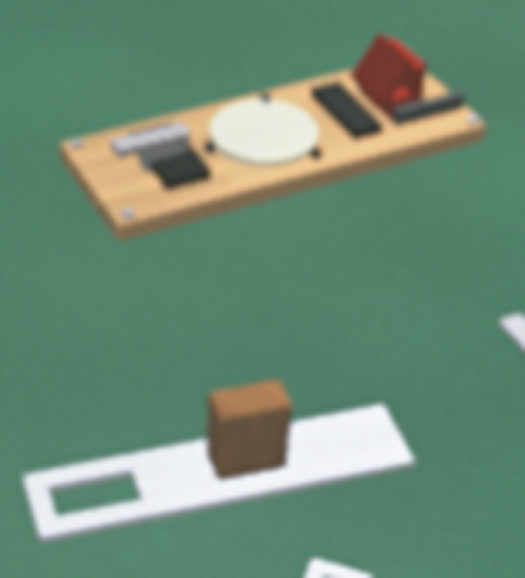

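The left crop shows the wide aluminium bar with a brown handle at about (422,232) and its eye at (426,268), which is the right one. The jig's stud is nearest the robot and the catch is at the far end. Next I measure both.

```bash
cat > meas.py <<'E'
from h import *
def rect(n,img,roi,kind,z):
    x0,y0,x1,y1=roi
    hsv=cv2.cvtColor(img,cv2.COLOR_BGR2HSV)
    if kind=='white': m=cv2.inRange(hsv,(0,0,165),(180,50,255))
    if kind=='notgreen': m=cv2.bitwise_not(cv2.inRange(hsv,(60,60,40),(95,255,160)))
    if kind=='wood': m=cv2.inRange(hsv,(8,50,110),(25,200,255))
    mm=np.zeros_like(m);mm[y0:y1,x0:x1]=m[y0:y1,x0:x1]
    c=max(cv2.findContours(mm,cv2.RETR_EXTERNAL,cv2.CHAIN_APPROX_NONE)[0],key=cv2.contourArea)[:,0].astype(float)
    W=np.array([onz(n,p,z)[:2] for p in c])
    r=cv2.minAreaRect((W*1000).astype(np.float32))
    return r,cv2.boxPoints(r)
E
python3 - <<'E'
from meas import *
t=cv2.imread('pics/top0.png');s=cv2.imread('pics/side0.png')
for n,i,roi,k,z in [('top',t,(400,190,443,290),'white',.005),('side',s,(285,315,410,365),'white',.005),('top',t,(250,135,345,275),'wood',.014),('side',s,(295,215,430,275),'wood',.014)]:
    r,b=rect(n,i,roi,k,z);print(n,k,np.round(r[0],1),np.round(r[1],1),round(r[2],2));print(np.round(b,1).tolist())
E
```

```text
top white [ 500.3 -291.5] [201.2  42.7] 6.14
[[398.0, -281.0], [402.5, -323.5], [602.5, -302.0], [598.0, -259.5]]
side white [ 499.4 -293.5] [202.7  46.2] 6.15
[[396.1000061035156, -281.3999938964844], [401.0, -327.29998779296875], [602.5999755859375, -305.6000061035156], [597.7000122070312, -259.70001220703125]]
top wood [596.2  -6.7] [274.5  99.5] 15.2
[[450.70001220703125, 5.400000095367432], [476.79998779296875, -90.69999694824219], [741.7000122070312, -18.700000762939453], [715.5999755859375, 77.4000015258789]]
side wood [594.3 -15.8] [278.9 111.4] 15.14
[[445.1000061035156, 1.600000023841858], [474.20001220703125, -105.9000015258789], [743.5, -33.099998474121094], [714.4000244140625, 74.4000015258789]]
```

```bash
cat >> h.py <<'E'
def go(pos,rot):
    o=get_obs();Rc=R.from_euler('xyz',o['eef_rot']);Rt=rot if isinstance(rot,R) else R.from_euler('xyz',rot)
    print('now',np.round(o['ee_pos'],4),np.round(np.degrees(o['eef_rot']),1),'F',np.round(o['force'],1),'w',round(o['grip_width'],4),'t',round(o['time_s'],2),'q',np.round(o['qpos'],2))
    print('trans',np.round(Rc.inv().apply(np.array(pos)-o['ee_pos'])/.5,3).tolist(),'rot',np.round((Rc.inv()*Rt).as_rotvec()/(np.pi/2),3).tolist())
JY=np.radians(15.2); JO=np.array([.5841,-.0100,0])
RJ=R.from_euler('z',JY)
def jig(p): return JO+RJ.apply(np.array(p)/1000)
def tool(yawbar,th):  # tool: x=-bar y, y=-bar z, z=bar x ; th=tail-up tilt (rad)
    B=R.from_euler('z',yawbar)*R.from_euler('y',-th)
    return B*R.from_matrix(np.array([[0,0,1],[-1,0,0],[0,-1,0]],float))
E
python3 - <<'E'
from h import *
S=proj('top',[jig((-106,0,38)),jig((-54,0,38)),jig((82,0,32)),jig((102,0,61))]);print(np.round(S,1))
S2=proj('side',[jig((-106,0,38)),jig((-54,0,38)),jig((82,0,32)),jig((102,0,61))]);print(np.round(S2,1))
for n,X,z,f,o in(('top',S,4,0,(250,140,340,270)),('side',S2,4,0,(290,205,440,280))):
    a=cv2.imread(f'pics/{n}0.png')[o[1]:o[3],o[0]:o[2]];a=cv2.resize(a,None,fx=4,fy=4,interpolation=cv2.INTER_CUBIC)
    for p in X: cv2.circle(a,tuple(int(v) for v in ((p-np.array(o[:2])+.5)*4)),3,(255,0,255),-1)
    cv2.imwrite(f'pics/chk_{n}.png',a)
Y=np.radians(6.14)
B=np.array([.5003,-.2915,0]);H=B+R.from_euler('z',Y).apply([.015,0,0]);print('handle',H)
print(np.degrees(tool(Y,0).as_euler('xyz')))
go(H+[0,0,.15],tool(Y,0))
E
```

```text
[[310.7 249.3]
 [304.  227.4]
 [287.2 172. ]
 [283.9 160. ]]
[[317.5 250.5]
 [338.3 245.2]
 [389.3 234.3]
 [397.6 222.2]]
handle [ 0.51521395 -0.28989563  0.        ]
[-90.     0.   -83.86]
now [0.2301 0.4993 0.1956] [-90.    0.1  65.3] F [0.3 0.4 0.3] w 0.094 t 0.1 q [ 1.07  0.3   1.52  0.    1.32 -0.07]
trans [-1.195, 0.092, -1.179] rot [0.001, 1.657, -0.0]
```

View pics/chk_top.png

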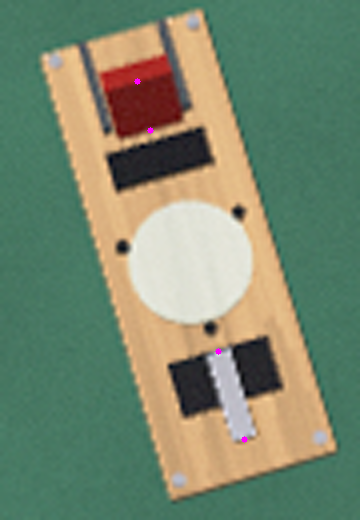

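View pics/chk_side.png

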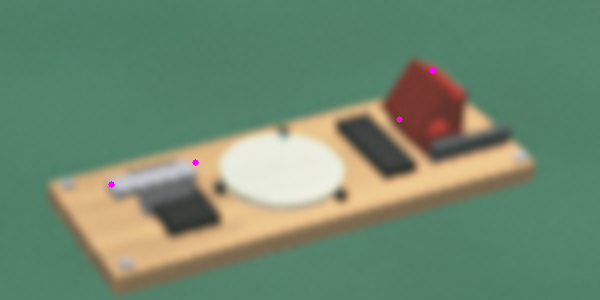

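The dots fall on the stud and catch to within 1 px in the top view and about 1.5 px in the side view. Now I move towards the bar.

```bash
python3 -m pendant '{"translation":[[-1,0,-0.98],[-1,0,-0.98],[-1,0,-0.98],[-1,0,-0.98],[-1,0,-0.98],[-1,0,-0.98],[-1,0,-0.98],[-1,0,-0.98]],"rot":[[0,1,0],[0,1,0],[0,1,0],[0,1,0],[0,1,0],[0,1,0],[0,1,0],[0,1,0]]}' 1
python3 - <<'E'
from h import *
go([.5152,-.2899,.15],tool(np.radians(6.14),0))
E
```

```text
time_s: 0.77
ee_pos: [0.3423, 0.1837, 0.196]
eef_rot: [-1.571, 0.0, 0.133]
force: [0.6, -0.2, 0.6]
grip_width: 0.0938
now [0.3423 0.1837 0.196 ] [-90.    0.    7.6] F [ 0.6 -0.2  0.6] w 0.0938 t 0.77 q [ 0.4  -0.07  1.93 -0.    1.28  0.27]
trans [0.217, 0.093, -0.985] rot [0.0, 1.017, 0.0]
```

```bash
python3 -m pendant '{"translation":[[0.22,0,-0.98],[0.22,0,-0.98],[0.22,0,-0.98],[0.22,0,-0.98],[0.22,0,-0.98],[0.22,0,-0.98],[0.22,0,-0.98],[0.22,0,-0.98]],"rot":[[0,1,0],[0,1,0],[0,1,0],[0,1,0],[0,1,0],[0,1,0],[0,1,0],[0,1,0]]}'
python3 - <<'E'
from h import *
go([.5152,-.2899,.12],tool(np.radians(6.14),0))
E
```

```text
time_s: 1.43
ee_pos: [0.4576, -0.1294, 0.1961]
eef_rot: [-1.571, -0.0, -0.868]
force: [-0.0, -0.3, -0.2]
grip_width: 0.0942
now [ 0.4576 -0.1294  0.1961] [-90.   -0.  -49.7] F [-0.  -0.3 -0.2] w 0.0942 t 1.43 q [-0.35  0.13  1.72 -0.    1.28  0.52]
trans [0.319, 0.152, -0.12] rot [0.0, 0.379, 0.0]
```

```bash
python3 -m pendant '{"translation":[[0.319,0.152,-0.12],[0.319,0.152,-0.12],[0.319,0.152,-0.12],[0.319,0.152,-0.12],[0.319,0.152,-0.12],[0.319,0.152,-0.12],[0.319,0.152,-0.12],[0.319,0.152,-0.12]],"rot":[[0,0.379,0],[0,0.379,0],[0,0.379,0],[0,0.379,0],[0,0.379,0],[0,0.379,0],[0,0.379,0],[0,0.379,0]]}'
python3 - <<'E'
from h import *
go([.5152,-.2899,.03],tool(np.radians(6.14),0))
cv2.imwrite('pics/side1.png',cv2.cvtColor(camera('side'),cv2.COLOR_RGB2BGR))
E
```

```text
time_s: 2.1
ee_pos: [0.5148, -0.2893, 0.1203]
eef_rot: [-1.571, -0.0, -1.461]
force: [-0.9, 0.1, -0.3]
grip_width: 0.094
now [ 0.5148 -0.2893  0.1203] [-90.   -0.  -83.7] F [-0.9  0.1 -0.3] w 0.094 t 2.1 q [-0.57  0.46  1.49 -0.    1.2   0.89]
trans [0.001, 0.181, 0.001] rot [0.0, 0.002, 0.0]
```

View pics/side1.png

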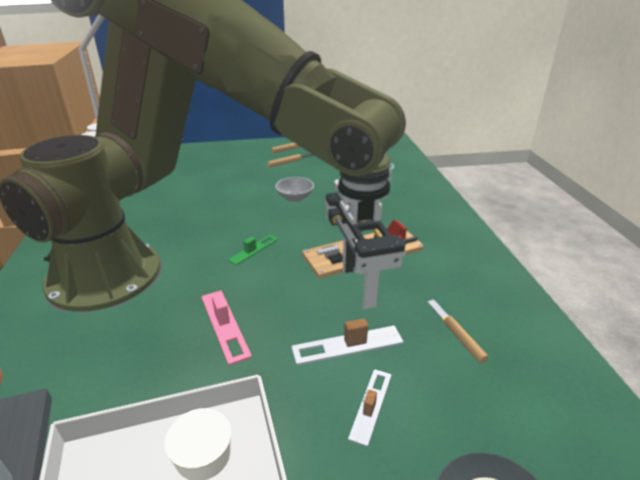

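The gripper straddles the handle, which is at (356,333), with the finger above it at (370,290). I descend and close.

```bash
python3 -m pendant '{"translation":[[0.001,0.06,0.001],[0.001,0.12,0.001],[0.001,0.15,0.001],[0.001,0.17,0.001],[0.001,0.179,0.001],[0.001,0.179,0.001]],"rot":[[0,0,0],[0,0,0],[0,0,0],[0,0,0],[0,0,0],[0,0,0]]}'
python3 -m pendant '{"translation":[[0,0,0],[0,0,0],[0,0,0],[0,0,0],[0,0,0],[0,0,0],[0,0,0],[0,0,0]],"rot":[[0,0,0],[0,0,0],[0,0,0],[0,0,0],[0,0,0],[0,0,0],[0,0,0],[0,0,0]]}' 0 55
```

```text
time_s: 2.65
ee_pos: [0.5157, -0.2892, 0.0315]
eef_rot: [-1.57, -0.001, -1.459]
force: [-0.4, -0.5, 0.9]
grip_width: 0.0936
time_s: 3.32
ee_pos: [0.5158, -0.2892, 0.0315]
eef_rot: [-1.57, -0.001, -1.459]
force: [-0.1, 0.2, -0.9]
grip_width: 0.044
```

```bash
python3 -m pendant '{"translation":[[0,0,0],[0,0,0],[0,0,0],[0,0,0],[0,0,0],[0,0,0],[0,0,0],[0,0,0]],"rot":[[0,0,0],[0,0,0],[0,0,0],[0,0,0],[0,0,0],[0,0,0],[0,0,0],[0,0,0]]}'
python3 -m pendant '{"translation":[[0,-0.05,0],[0,-0.1,0],[0,-0.15,0],[0,-0.2,0],[0,-0.2,0],[0,-0.2,0]],"rot":[[0,0,0],[0,0,0],[0,0,0],[0,0,0],[0,0,0],[0,0,0]]}'
python3 - <<'E'
from h import *
print(get_obs()['force'],get_obs()['moment'])
for n in('side','top'):cv2.imwrite(f'pics/{n}2.png',cv2.cvtColor(camera(n),cv2.COLOR_RGB2BGR))
E
```

```text
time_s: 3.98
ee_pos: [0.5158, -0.2893, 0.0316]
eef_rot: [-1.57, -0.001, -1.459]
force: [1.1, -0.8, 0.2]
grip_width: 0.0216
time_s: 4.48
ee_pos: [0.5159, -0.2892, 0.1321]
eef_rot: [-1.569, -0.002, -1.459]
force: [-0.2, 0.9, -3.8]
grip_width: 0.0215
[-0.24927595  0.86175726 -3.76578923] [ 0.05121688  0.1446365  -0.03256118]
```

View pics/side2.png

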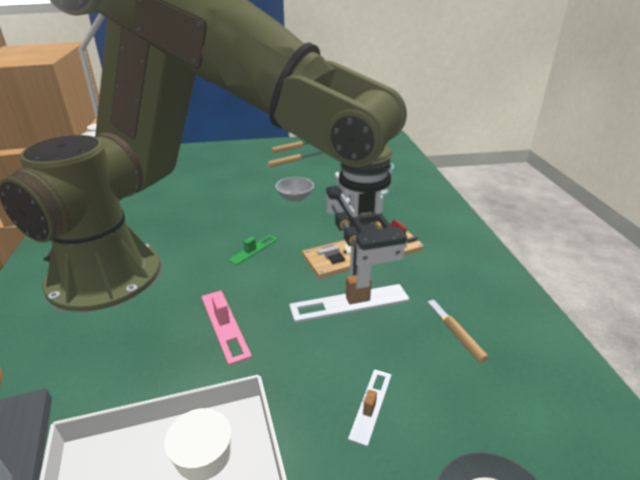

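View pics/top2.png

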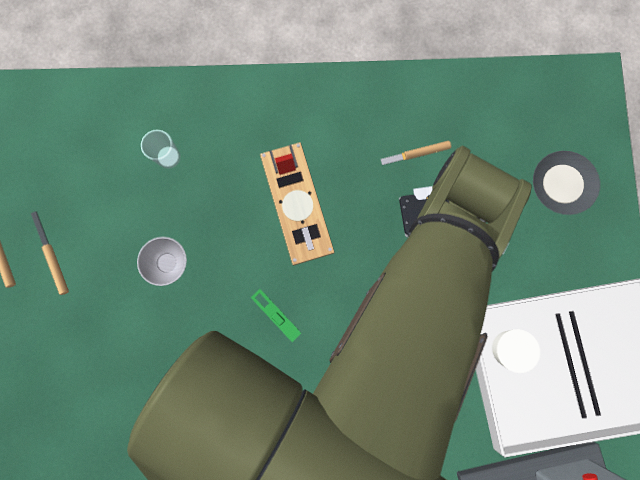

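The bar is held level (nose at (292,305), tail at (408,293)), width 21.5 mm, and the force is about 3.8 N. Next I work out the pose above the stud.

```bash
cat >> h.py <<'E'
def nose(nj,thdeg,yaw=JY,off=(.1055,0,.0265),dyaw=0):
    """print move so that bar_nose goes to jig point nj (mm) at tail-up tilt"""
    th=np.radians(thdeg);B=R.from_euler('z',yaw)*R.from_euler('y',-th)
    go(jig(nj)+B.apply(off),tool(yaw,th))
def where(off=(.1055,0,.0265)):
    o=get_obs();T=R.from_euler('xyz',o['eef_rot'])
    B=T*R.from_matrix(np.array([[0,0,1],[-1,0,0],[0,-1,0]],float)).inv()
    f=lambda b:RJ.inv().apply(o['ee_pos']-B.apply(off)+B.apply(b)-JO)*1000
    print('nose',np.round(f([0,0,0]),1),'tail',np.round(f([.19,0,0]),1),'F',np.round(RJ.inv().apply(o['force']),1),'M',np.round(o['moment'],2),'t',round(o['time_s'],2),'w',round(o['grip_width'],4))
    return B,f
E
python3 - <<'E'
from h import *
where()
nose((-125,0,90),30)
E
```

```text
nose [-243.9 -234.7  103.6] tail [ -56.1 -263.8  103.4] F [ 0.2  1.3 -2.8] M [-0.01  0.14 -0.03] t 4.58 w 0.0212
now [ 0.5152 -0.2887  0.13  ] [-90.1   0.  -83.6] F [-0.2  1.3 -2.8] w 0.0212 t 4.58 q [-0.57  0.45  1.48 -0.    1.22  0.89]
trans [-0.524, -0.071, 0.106] rot [0.333, -0.096, 0.025]
```

```bash
python3 -m pendant '{"translation":[[-0.03,-0.06,0.01],[-0.09,-0.1,0.02],[-0.16,-0.12,0.04],[-0.23,-0.12,0.05],[-0.3,-0.12,0.06],[-0.37,-0.11,0.08],[-0.44,-0.1,0.09],[-0.48,-0.09,0.1]],"rot":[[0,0,0],[0.04,-0.01,0],[0.08,-0.02,0.01],[0.14,-0.04,0.01],[0.2,-0.06,0.02],[0.25,-0.08,0.02],[0.3,-0.09,0.02],[0.33,-0.096,0.025]]}'
python3 - <<'E'
from h import *
where()
nose((-125,0,80),30)
E
```

```text
time_s: 5.25
ee_pos: [0.5364, -0.042, 0.173]
eef_rot: [-1.052, 0.001, -1.304]
force: [-0.1, -0.1, -2.3]
grip_width: 0.0212
nose [-132.9  -18.4   97.6] tail [ 32.1 -18.2 191.9] F [-0.1 -0.  -2.3] M [-0.15  0.58 -0.01] t 5.25 w 0.0212
now [ 0.5364 -0.042   0.173 ] [-60.3   0.1 -74.7] F [-0.1 -0.1 -2.3] w 0.0212 t 5.25 q [-0.28  0.05  1.96  0.41  0.72  0.77]
trans [-0.037, 0.038, -0.004] rot [0.003, 0.0, -0.001]
```

```bash
python3 -m pendant '{"translation":[[-0.02,0.02,-0.002],[-0.037,0.038,-0.004],[-0.037,0.038,-0.004],[-0.037,0.038,-0.004]],"rot":[[0.003,0,0],[0.003,0,0],[0.003,0,0],[0.003,0,0]]}'
python3 - <<'E'
from h import *
B,f=where()
for n in('side','top'):
    a=cv2.cvtColor(camera(n),cv2.COLOR_RGB2BGR);cv2.imwrite(f'pics/{n}3.png',a)
o=get_obs();w=lambda b:JO+RJ.apply(f(b)/1000)
pts=[w(b) for b in([-.010,.021,0],[-.010,-.021,0],[.19,.021,0],[.19,-.021,0],[0,.011,0],[0,-.011,0])]
X=proj('side',pts);print(np.round(X,1))
c=a=cv2.imread('pics/side3.png')[200:290,270:420];c=cv2.resize(c,None,fx=5,fy=5,interpolation=cv2.INTER_CUBIC)
for p in X: cv2.circle(c,tuple(int(v) for v in ((p-[270,200]+.5)*5)),3,(255,0,255),-1)
cv2.imwrite('pics/side3c.png',c)
E
```

```text
time_s: 5.58
ee_pos: [0.5383, -0.0218, 0.1543]
eef_rot: [-1.05, 0.002, -1.303]
force: [-0.2, -0.1, -2.3]
grip_width: 0.0211
nose [-125.5    0.6   78.8] tail [ 39.2   0.7 173.4] F [-0.2 -0.1 -2.3] M [-0.19  0.49 -0.03] t 5.58 w 0.0211
[[301.8 235.2]
 [309.1 244.8]
 [372.8 180.3]
 [382.5 188.2]
 [307.1 234.6]
 [311.  239.7]]
```

View pics/side3c.png

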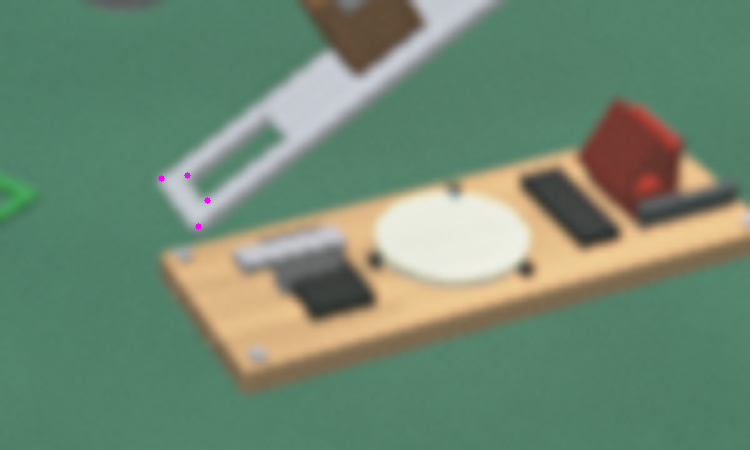

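View pics/top3.png

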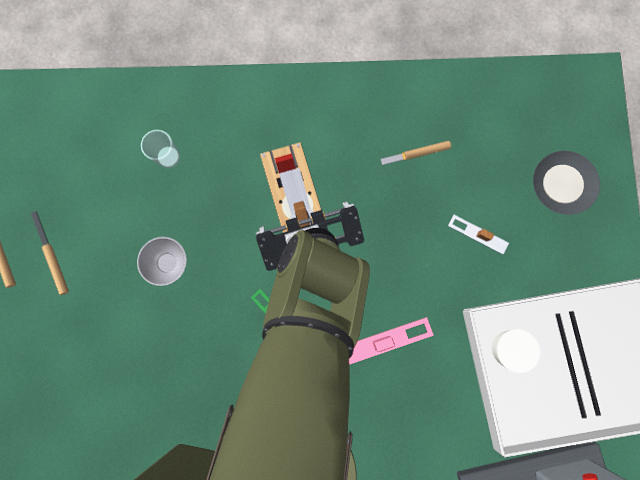

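The overlaid dots agree with the nose corners within about 0.5 px, so the grasp model holds. I'll measure the stud head in both views and compare.

Run:
```python
from h import *
for n,f,(x0,y0,x1,y1) in(('top','pics/top0.png',(298,225,316,253)),('side','pics/side0.png',(314,240,342,258))):
    a=cv2.imread(f);g=a[y0:y1,x0:x1]
    h=cv2.cvtColor(g,cv2.COLOR_BGR2HSV)
    m=cv2.inRange(h,(0,0,125),(180,45,255))
    ys,xs=np.nonzero(m);print(n,len(xs),xs.mean()+x0,ys.mean()+y0,xs.min()+x0,xs.max()+x0,ys.min()+y0,ys.max()+y0)
    for r in m: print(''.join('#' if v else '.' for v in r))
    u=(xs.mean()+x0,ys.mean()+y0)
    p=onz(n,u,.038);print('jig',RJ.inv().apply(p-JO)*1000)
```

```text
top 142 307.30281690140845 238.04225352112675 302 313 227 249
..................
..................
......#.##........
....######........
....######........
....#######.......
....#######.......
.....######.......
.....#######......
.....#######......
......######......
......######......
......#######.....
.......######.....
.......######.....
.......#######....
.......#######....
........######....
........######....
........#######...
.........######...
.........######...
.........#######..
..........######..
..........####....
..................
..................
..................
jig [-79.43004     -0.10959305  38.        ]
side 112 327.38392857142856 249.21428571428572 317 338 245 257
............................
............................
............................
............................
............................
...................####.....
...............#########....
...........##############...
........#################...
.....####################...
...#################........
...#############............
...#########................
....#######.................
............................
...........#................
............................
............#...............
jig [-83.4602235   -4.44081665  38.        ]
```

The top view puts the stud head at jig (-79.4, -0.1). The side view is biased by the head's front face. I descend in front of the stud.

Run:
```python
from h import *
nose((-125,-0.5,40),30)
nose((-125,-0.5,28),30)
```

```text
now [ 0.539  -0.0226  0.1554] [-60.    0.1 -74.7] F [-0.1  1.1 -1.2] w 0.0211 t 5.68 q [-0.24  0.07  1.99  0.41  0.66  0.8 ]
trans [0.0, 0.069, -0.04] rot [0.0, 0.0, -0.001]
now [ 0.539  -0.0226  0.1554] [-60.    0.1 -74.7] F [-0.1  1.1 -1.2] w 0.0211 t 5.68 q [-0.24  0.07  1.99  0.41  0.66  0.8 ]
trans [0.0, 0.09, -0.052] rot [0.0, 0.0, -0.001]
```

```bash
python3 -m pendant '{"translation":[[0,0.03,-0.018],[0,0.055,-0.032],[0,0.072,-0.042],[0,0.082,-0.048],[0,0.09,-0.052],[0,0.09,-0.052],[0,0.09,-0.052]],"rot":[[0,0,0],[0,0,0],[0,0,0],[0,0,0],[0,0,0],[0,0,0],[0,0,0]]}'
python3 - <<'E'
from h import *
where()
nose((-90,-0.5,28),30)
a=cv2.cvtColor(camera('side'),cv2.COLOR_RGB2BGR)[190:290,270:430];cv2.imwrite('pics/side4.png',cv2.resize(a,None,fx=4.5,fy=4.5,interpolation=cv2.INTER_CUBIC))
E
```

```text
time_s: 6.27
ee_pos: [0.5392, -0.0227, 0.1039]
eef_rot: [-1.047, 0.001, -1.305]
force: [0.6, -0.6, -1.7]
grip_width: 0.0216
nose [-124.8   -0.5   28.2] tail [ 39.7  -0.4 123.2] F [ 0.4 -0.7 -1.7] M [-0.12  0.57  0.01] t 6.27 w 0.0216
now [ 0.5392 -0.0227  0.1039] [-60.    0.1 -74.7] F [ 0.6 -0.6 -1.7] w 0.0216 t 6.27 q [-0.24  0.16  2.03  0.49  0.54  0.69]
trans [0.0, 0.035, 0.06] rot [0.0, 0.0, -0.001]
```

View pics/side4.png

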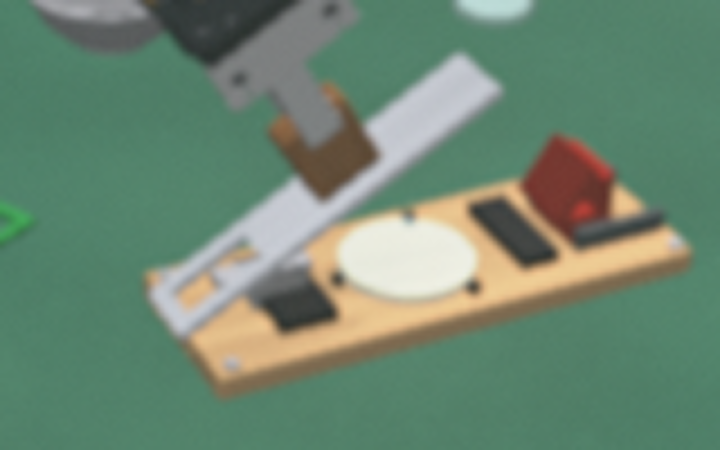

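The nose is in front of the stud at about (180,310), and the head's tip shows inside the eye at (237,268). I slide in slowly.

```bash
python3 -m pendant '{"translation":[[0,0.006,0.01],[0,0.012,0.02],[0,0.018,0.03],[0,0.023,0.04],[0,0.028,0.048],[0,0.032,0.055],[0,0.032,0.055],[0,0.032,0.055]],"rot":[[0,0,0],[0,0,0],[0,0,0],[0,0,0],[0,0,0],[0,0,0],[0,0,0],[0,0,0]]}'
python3 - <<'E'
from h import *
where()
nose((-91,-0.5,28),30)
nose((-93,-0.5,28),18)
a=cv2.cvtColor(camera('side'),cv2.COLOR_RGB2BGR)[190:290,270:430];cv2.imwrite('pics/side5.png',cv2.resize(a,None,fx=4.5,fy=4.5,interpolation=cv2.INTER_CUBIC))
E
```

```text
time_s: 6.98
ee_pos: [0.5699, -0.0142, 0.1038]
eef_rot: [-1.047, 0.001, -1.304]
force: [0.6, -0.4, -1.3]
grip_width: 0.0213
nose [-92.9  -0.3  28.1] tail [ 71.7  -0.2 123.1] F [ 0.5 -0.5 -1.3] M [-0.08  0.57 -0.05] t 6.98 w 0.0213
now [ 0.5699 -0.0142  0.1038] [-60.    0.1 -74.7] F [ 0.6 -0.4 -1.3] w 0.0213 t 6.98 q [-0.2   0.22  1.96  0.46  0.53  0.76]
trans [0.0, 0.002, 0.003] rot [-0.0, 0.0, -0.001]
now [ 0.5699 -0.0142  0.1038] [-60.    0.1 -74.7] F [ 0.6 -0.4 -1.3] w 0.0213 t 6.98 q [-0.2   0.22  1.96  0.46  0.53  0.76]
trans [0.0, 0.045, 0.006] rot [-0.133, 0.0, -0.001]
```

View pics/side5.png

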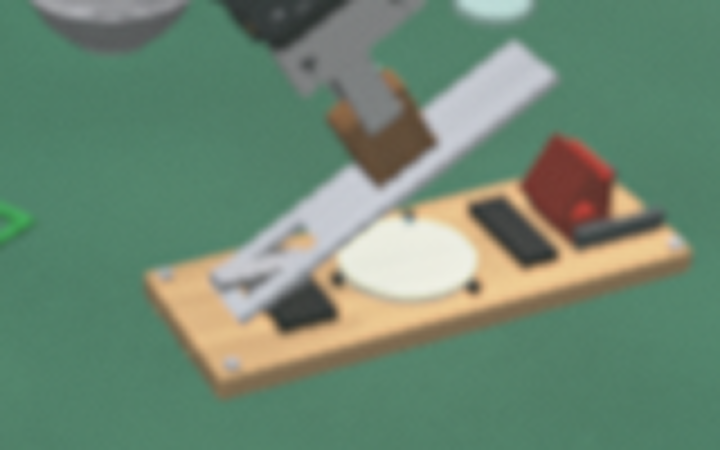

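There has been no contact and the bridge is under the head. Now I level in stages with N.x near -92.

Run:
```python
from h import *
nose((-92,-0.5,27.5),24)
nose((-92,-0.5,27),18)
nose((-92,-0.5,26.5),12)
```

```text
now [ 0.5698 -0.0143  0.1038] [-60.    0.1 -74.7] F [ 1.1 -0.6 -2.5] w 0.0214 t 7.03 q [-0.2   0.22  1.96  0.46  0.53  0.76]
trans [0.0, 0.024, 0.006] rot [-0.067, 0.0, -0.001]
now [ 0.5698 -0.0143  0.1038] [-60.    0.1 -74.7] F [ 1.1 -0.6 -2.5] w 0.0214 t 7.03 q [-0.2   0.22  1.96  0.46  0.53  0.76]
trans [0.0, 0.048, 0.007] rot [-0.133, 0.0, -0.001]
now [ 0.5698 -0.0143  0.1038] [-60.    0.1 -74.7] F [ 1.1 -0.6 -2.5] w 0.0214 t 7.03 q [-0.2   0.22  1.96  0.46  0.53  0.76]
trans [0.0, 0.072, 0.006] rot [-0.2, 0.0, -0.001]
```

```bash
python3 -m pendant '{"translation":[[0,0.012,0.004],[0,0.024,0.006],[0,0.036,0.007],[0,0.048,0.007],[0,0.06,0.007],[0,0.072,0.006],[0,0.072,0.006],[0,0.072,0.006]],"rot":[[-0.033,0,0],[-0.067,0,0],[-0.1,0,0],[-0.133,0,0],[-0.167,0,0],[-0.2,0,0],[-0.2,0,0],[-0.2,0,0]]}'
python3 - <<'E'
from h import *
where()
nose((-94,-0.5,26.5),9)
nose((-96,-0.5,26.5),6)
a=cv2.cvtColor(camera('side'),cv2.COLOR_RGB2BGR)[190:290,270:430];cv2.imwrite('pics/side6.png',cv2.resize(a,None,fx=4.5,fy=4.5,interpolation=cv2.INTER_CUBIC))
E
```

```text
time_s: 7.7
ee_pos: [0.5896, -0.0086, 0.0737]
eef_rot: [-1.361, 0.002, -1.304]
force: [-0.6, 0.0, -2.4]
grip_width: 0.0217
nose [-92.   -0.2  25.8] tail [93.8  0.1 65.5] F [-0.5  0.2 -2.4] M [-0.02  0.27  0.03] t 7.7 w 0.0217
now [ 0.5896 -0.0086  0.0737] [-78.    0.1 -74.7] F [-0.6  0.  -2.4] w 0.0217 t 7.7 q [-0.11  0.41  1.7   0.11  0.84  1.13]
trans [0.001, 0.009, -0.001] rot [-0.034, 0.001, -0.001]
now [ 0.5896 -0.0086  0.0737] [-78.    0.1 -74.7] F [-0.6  0.  -2.4] w 0.0217 t 7.7 q [-0.11  0.41  1.7   0.11  0.84  1.13]
trans [0.001, 0.019, -0.003] rot [-0.067, 0.001, -0.001]
```

View pics/side6.png

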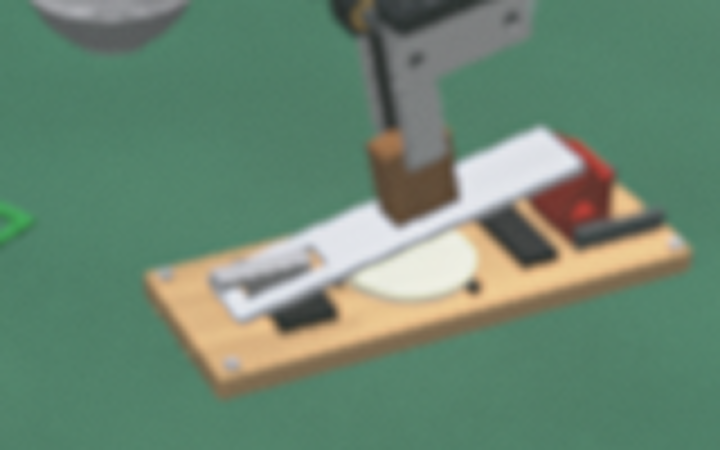

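The head is visible inside the eye at about (265,265), with the eye's tailward rim at (318,260) past it. The tail is just above the ramp. Next I press down.

```bash
python3 -m pendant '{"translation":[[0.001,0.004,0],[0.001,0.009,-0.001],[0.001,0.014,-0.002],[0.001,0.019,-0.003],[0.001,0.019,-0.003],[0.001,0.019,-0.003]],"rot":[[-0.017,0,0],[-0.034,0,0],[-0.05,0,0],[-0.067,0,0],[-0.067,0,0],[-0.067,0,0]]}'
python3 - <<'E'
from h import *
where()
nose((-97,-0.5,26.5),3)
nose((-97,-0.5,26),0)
E
```

```text
time_s: 8.25
ee_pos: [0.5898, -0.0093, 0.0648]
eef_rot: [-1.464, 0.002, -1.304]
force: [-2.5, -1.6, 3.2]
grip_width: 0.0214
nose [-96.4  -0.9  27.2] tail [92.5 -0.7 47.5] F [-2.8 -0.9  3.2] M [-0.15  0.47 -0.08] t 8.25 w 0.0214
now [ 0.5898 -0.0093  0.0648] [-83.9   0.1 -74.7] F [-2.5 -1.6  3.2] w 0.0214 t 8.25 q [-0.1   0.47  1.62  0.05  0.95  1.18]
trans [-0.001, 0.013, 0.001] rot [-0.035, 0.001, -0.001]
now [ 0.5898 -0.0093  0.0648] [-83.9   0.1 -74.7] F [-2.5 -1.6  3.2] w 0.0214 t 8.25 q [-0.1   0.47  1.62  0.05  0.95  1.18]
trans [-0.001, 0.025, 0.003] rot [-0.068, 0.001, -0.001]
```

The catch is being pushed back, with forces as expected. I carry on.

```bash
python3 -m pendant '{"translation":[[-0.001,0.005,0],[-0.001,0.01,0.001],[-0.001,0.015,0.002],[-0.001,0.02,0.002],[-0.001,0.025,0.003],[-0.001,0.027,0.003],[-0.001,0.027,0.003],[-0.001,0.027,0.003]],"rot":[[-0.014,0,0],[-0.028,0,0],[-0.04,0,0],[-0.055,0,0],[-0.068,0,0],[-0.07,0,0],[-0.07,0,0],[-0.07,0,0]]}'
python3 - <<'E'
from h import *
where()
nose((-97,-0.5,26),0)
a=cv2.cvtColor(camera('side'),cv2.COLOR_RGB2BGR)[190:290,270:430];cv2.imwrite('pics/side7.png',cv2.resize(a,None,fx=4.5,fy=4.5,interpolation=cv2.INTER_CUBIC))
E
```

```text
time_s: 8.92
ee_pos: [0.5921, -0.0087, 0.0531]
eef_rot: [-1.574, 0.001, -1.305]
force: [-11.9, -4.8, 19.5]
grip_width: 0.0217
nose [-97.5  -0.9  26.9] tail [92.5 -0.8 26.3] F [-12.7  -1.5  19.5] M [-0.68  2.59 -0.09] t 8.92 w 0.0217
now [ 0.5921 -0.0087  0.0531] [-90.2   0.1 -74.8] F [-11.9  -4.8  19.5] w 0.0217 t 8.92 q [-0.08  0.54  1.53 -0.    1.07  1.23]
trans [-0.001, 0.001, 0.001] rot [0.002, 0.0, -0.001]
```

View pics/side7.png

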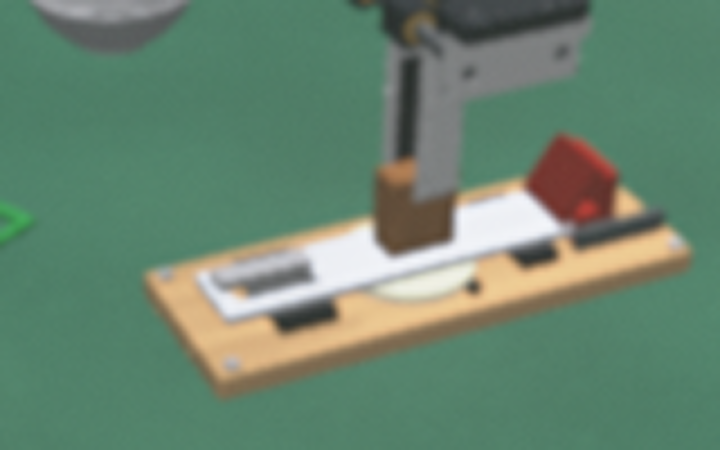

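The bar is nearly flat, but the 19.5 N up and 13 N back show that the tail at (565,235) is still riding on the ramp. I press further, pivoting about the nose.

```bash
python3 -m pendant '{"translation":[[0,0.002,0],[0,0.005,0],[0,0.007,0],[0,0.01,0],[0,0.01,0]],"rot":[[-0.008,0,0],[-0.015,0,0],[-0.022,0,0],[-0.03,0,0],[-0.03,0,0]]}'
python3 - <<'E'
from h import *
where()
a=cv2.cvtColor(camera('side'),cv2.COLOR_RGB2BGR)[190:290,270:430];cv2.imwrite('pics/side8.png',cv2.resize(a,None,fx=4.5,fy=4.5,interpolation=cv2.INTER_CUBIC))
E
```

```text
time_s: 9.38
ee_pos: [0.5929, -0.0095, 0.052]
eef_rot: [-1.619, -0.001, -1.305]
force: [-17.4, -4.5, 39.4]
grip_width: 0.0211
nose [-98.   -1.9  30.6] tail [91.7 -1.8 21.4] F [-18.    0.2  39.4] M [-0.98  3.54 -0.12] t 9.38 w 0.0211
```

View pics/side8.png

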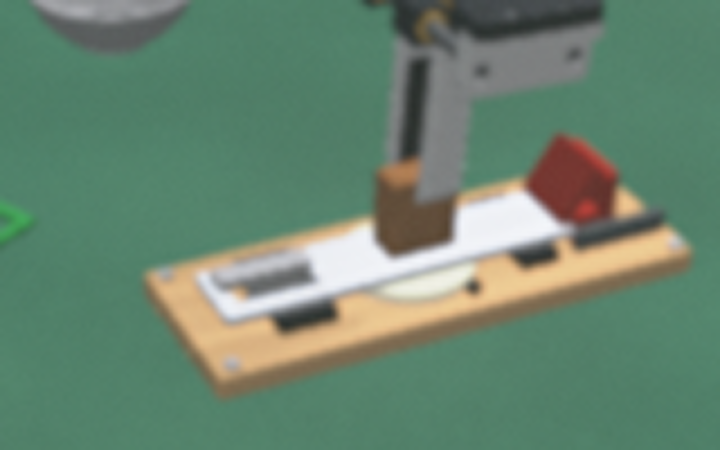

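The bar didn't move between the two pictures. The catch's lower edge now covers the tail line at (525,190)-(568,235), so it has probably snapped, held about 3 mm back by my grip. I relieve the tilt and measure.

```bash
python3 -m pendant '{"translation":[[0,-0.004,0],[0,-0.008,-0.004],[0,-0.008,-0.008],[0,-0.008,-0.008]],"rot":[[0.015,0,0],[0.03,0,0],[0.03,0,0],[0.03,0,0]]}'
python3 - <<'E'
from h import *
where()
a=cv2.cvtColor(camera('side'),cv2.COLOR_RGB2BGR);cv2.imwrite('pics/side9f.png',a)
c=lambda f:cv2.resize(cv2.imread(f)[210:260,375:430],None,fx=7,fy=7,interpolation=cv2.INTER_CUBIC)
cv2.imwrite('pics/side9.png',cv2.hconcat([c('pics/side0.png'),c('pics/side9f.png')]))
b=cv2.imread('pics/side9f.png')
# red mask centroid compare
for f in('pics/side0.png','pics/side9f.png'):
    h=cv2.cvtColor(cv2.imread(f)[215:250,380:412],cv2.COLOR_BGR2HSV)
    m=cv2.inRange(h,(0,120,60),(8,255,255))|cv2.inRange(h,(172,120,60),(180,255,255))
    ys,xs=np.nonzero(m);print(f,len(xs),xs.mean()+380,ys.mean()+215,xs.min(),xs.max())
print(proj('side',[jig((82+d,0,32)) for d in(0,5,10)]))
E
```

```text
time_s: 9.77
ee_pos: [0.5897, -0.0101, 0.0552]
eef_rot: [-1.568, -0.0, -1.305]
force: [12.8, 2.8, -13.3]
grip_width: 0.0214
nose [-100.    -1.6   28.5] tail [90.  -1.6 29. ] F [ 13.   -0.6 -13.3] M [ 0.38 -1.77 -0.01] t 9.77 w 0.0214
pics/side0.png 266 396.1278195488722 230.69172932330827 6 25
pics/side9f.png 244 396.5163934426229 230.12295081967213 7 25
[[389.34251837 234.30728499]
 [391.13757983 233.8476744 ]
 [392.92689665 233.38952068]]
```

View pics/side9.png

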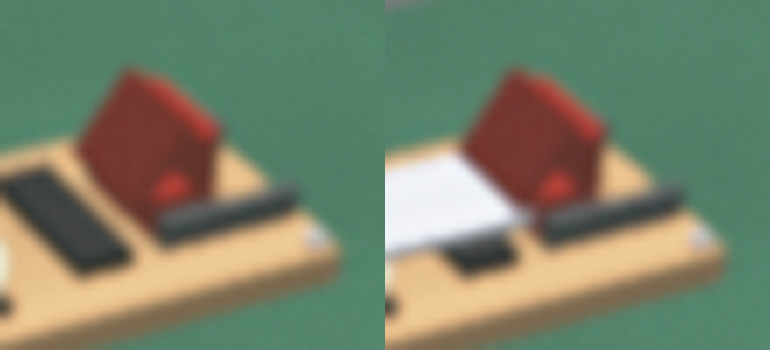

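The right half shows the catch back at its original position with its lip over the tail, and the 13 N pull-down when I lift slightly confirms it is locked. I relax the load and release.

```bash
python3 -m pendant '{"translation":[[0,0.003,0.004],[0,0.003,0.004]],"rot":[[0,0,0],[0,0,0]]}'
python3 -m pendant '{"translation":[[0,0,0],[0,0,0],[0,0,0],[0,0,0],[0,0,0],[0,0,0],[0,0,0],[0,0,0]],"rot":[[0,0,0],[0,0,0],[0,0,0],[0,0,0],[0,0,0],[0,0,0],[0,0,0],[0,0,0]]}' 1
python3 -m pendant '{"translation":[[0,-0.04,0],[0,-0.1,0],[0,-0.18,0],[0,-0.26,0],[0,-0.34,0],[0,-0.4,0],[0,-0.4,0]],"rot":[[0,0,0],[0,0,0],[0,0,0],[0,0,0],[0,0,0],[0,0,0],[0,0,0]]}'
```

```text
time_s: 9.98
ee_pos: [0.5911, -0.0095, 0.0529]
eef_rot: [-1.57, 0.0, -1.305]
force: [-3.2, -0.5, -1.5]
grip_width: 0.0211
time_s: 10.65
ee_pos: [0.5911, -0.0095, 0.0529]
eef_rot: [-1.57, 0.0, -1.305]
force: [1.2, 0.0, -0.9]
grip_width: 0.0714
time_s: 11.23
ee_pos: [0.5926, -0.0097, 0.26]
eef_rot: [-1.56, -0.003, -1.305]
force: [0.3, -0.6, -0.0]
grip_width: 0.0939
```

Now I move the arm aside, towards +y, to clear the top view.

```bash
python3 -m pendant '{"translation":[[-0.6,0,-0.3],[-0.6,0,-0.3],[-0.6,0,-0.3],[-0.6,0,-0.3],[-0.6,0,-0.3],[-0.6,0,-0.3],[-0.6,0,-0.3],[-0.6,0,-0.3]],"rot":[[0,0,0],[0,0,0],[0,0,0],[0,0,0],[0,0,0],[0,0,0],[0,0,0],[0,0,0]]}'
python3 - <<'E'
from h import *
for n in('side','top'):cv2.imwrite(f'pics/{n}10.png',cv2.cvtColor(camera(n),cv2.COLOR_RGB2BGR))
a=cv2.imread('pics/top10.png')[135:275,245:345];b=cv2.imread('pics/side10.png')[205:285,290:430]
cv2.imwrite('pics/t10.png',cv2.resize(a,None,fx=4,fy=4,interpolation=cv2.INTER_CUBIC))
cv2.imwrite('pics/s10.png',cv2.resize(b,None,fx=5,fy=5,interpolation=cv2.INTER_CUBIC))
for f in('pics/side0.png','pics/side10.png'):
    h=cv2.cvtColor(cv2.imread(f)[215:250,380:412],cv2.COLOR_BGR2HSV)
    m=cv2.inRange(h,(0,120,60),(8,255,255))|cv2.inRange(h,(172,120,60),(180,255,255))
    ys,xs=np.nonzero(m);print(f,len(xs),xs.mean()+380,ys.mean()+215)
E
```

```text
time_s: 11.9
ee_pos: [0.368, 0.2406, 0.2573]
eef_rot: [-1.56, -0.003, -1.305]
force: [0.5, -0.4, -0.9]
grip_width: 0.094
pics/side0.png 266 396.1278195488722 230.69172932330827
pics/side10.png 243 396.51440329218104 230.08641975308643
```

View pics/top10.png

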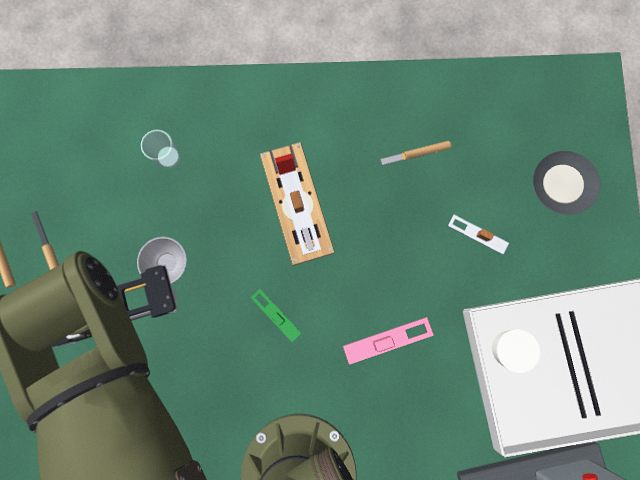

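View pics/s10.png

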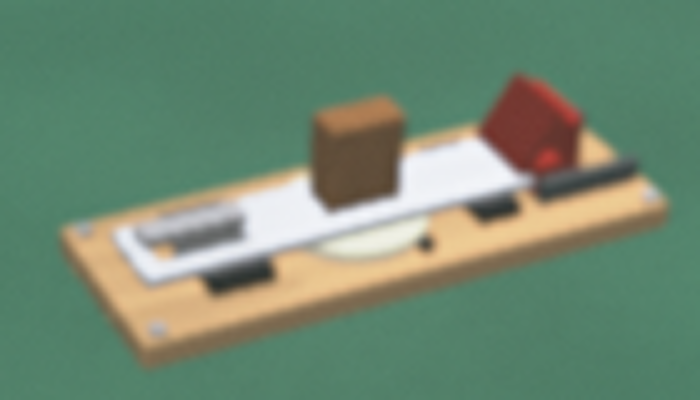

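View pics/t10.png

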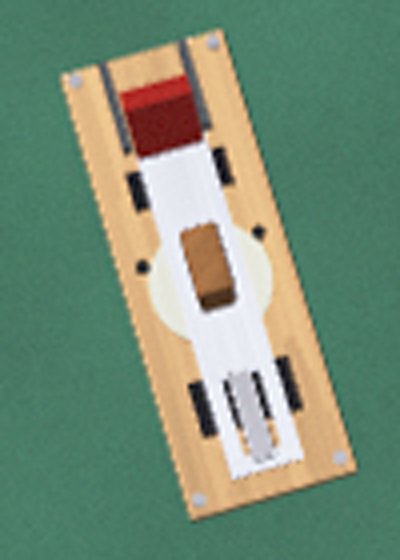

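The bar lies flat in both views. The stud head sits centred in the eye, near (262,415) in the top crop, and the tail runs under the red lip. One numeric check follows.

Run:
```python
from h import *
a=cv2.imread('pics/top10.png');h=cv2.cvtColor(a,cv2.COLOR_BGR2HSV)
m=np.zeros(a.shape[:2],np.uint8);m[150:262,262:335]=cv2.inRange(h,(0,0,165),(180,50,255))[150:262,262:335]
ys,xs=np.nonzero(m)
J=np.array([RJ.inv().apply(onz('top',(x,y),.027)-JO)*1000 for x,y in zip(xs,ys)])
def ext(sel,k): return np.percentile(J[sel][:,k],[1,99]).round(1)
print('x range',np.percentile(J[:,0],[.5,99.5]).round(1))
n=(J[:,0]<-105)&(J[:,0]>-120);t=(J[:,0]>65)&(J[:,0]<78)
print('nose y',ext(n,1),'tail y',ext(t,1))
# catch front edge
r=cv2.inRange(h,(0,120,40),(8,255,255))|cv2.inRange(h,(172,120,40),(180,255,255))
for f in('pics/top0.png','pics/top10.png'):
    h=cv2.cvtColor(cv2.imread(f),cv2.COLOR_BGR2HSV);r=cv2.inRange(h,(0,120,40),(8,255,255))|cv2.inRange(h,(172,120,40),(180,255,255))
    y,x=np.nonzero(r[145:180,268:305]);Q=np.array([RJ.inv().apply(onz('top',(u+268,v+145),.03)-JO)*1000 for u,v in zip(x,y)])
    print(f,'catch x',np.percentile(Q[:,0],[1,50,99]).round(1))
```

```text
x range [-116.7  137.1]
nose y [-44.6  44.3] tail y [-21.2  19.9]
pics/top0.png catch x [ 83.1 103.5 123.5]
pics/top10.png catch x [ 84.2 104.1 123.5]
```

Run:
```python
from h import *
a=cv2.imread('pics/top10.png');h=cv2.cvtColor(a,cv2.COLOR_BGR2HSV)
m=np.zeros(a.shape[:2],np.uint8);m[150:262,262:335]=cv2.inRange(h,(0,0,165),(180,50,255))[150:262,262:335]
m=(cv2.connectedComponents(m)[1]);l=m[cv2.cvtColor(a,cv2.COLOR_BGR2GRAY)>0]
k=np.bincount(l)[1:].argmax()+1
ys,xs=np.nonzero(m==k)
J=np.array([RJ.inv().apply(onz('top',(x,y),.027)-JO)*1000 for x,y in zip(xs,ys)])
print('x',J[:,0].min(),J[:,0].max());
for lo,hi in((-112,-104),(-50,-40),(60,75)):
    s=(J[:,0]>lo)&(J[:,0]<hi);print(lo,J[s][:,1].min(),J[s][:,1].max())
```

```text
x -110.6532093458912 86.92873852033453
-112 -21.961912655187362 20.189252315601824
-50 -21.82245704772496 20.67159454145107
60 -21.231981196112006 20.530171490218383
```

The nose end is at x of about -111, giving bar_nose at about -101 and the tail at about 89. Sideways offset is about -0.7 mm and the catch is within about 1 mm of shut. Handing in.

```bash
python3 -c "
from station import *
print(hand_in())"
```

```text
the job is handed in; nothing more can be done
None
```

The hold-down bar is locked on the jig. I gripped the larger aluminium bar by its handle, slid the nose under the stud head at 30° and levelled it. I then pressed the tail down until the catch snapped over it, let go and moved the arm clear. The job was handed in at about 12 s of the 58 s allowed.

**Last checks:**
- **Bar position:** it looks flat in both views, with bar_nose at about x = -101 mm, the tail at about x = +89 mm and a sideways offset under 1 mm.
- **Catch:** within about 1 mm of its original shut position in both views.
- **Lock:** a slight lift before letting go met about 13 N of resistance, so the bar was held down.
- **Other objects:** the bowl, tumbler and scraper are where they started, judged by eye only. The gripper is open and touching nothing.

**Disagreements and surprises:**
- The side camera put the stud head about 4 mm off sideways. Its mask included the head's front face, so I used the top view, and the insertion met no contact.
- After the catch had snapped I took the tail for still on the ramp and pressed on, to 39 N at the wrist. The gripper turned slightly on the handle, with no visible effect on the bar.

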